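# Put the stacked small-parts cases back in their trays

## Robot

A 6-joint arm with a two-finger parallel gripper is mounted at the origin on the work surface. World frame = base frame: x ahead of the robot, y to its left, z up, the work surface at z = 0. Lengths are in mm, angles in rad, forces in N, time in s.
With the tool pointing down it reaches from about 275 to 1000 mm from the base axis. Payload 8.4 kg.
Tool frame: the origin (TCP) lies between the finger pads; the fingertips stand 22 mm ahead of it and the grasp point (between the pads) lies 3 mm ahead of it; z points along the fingers, y is the line along which they close (so a half turn about z gives the same grasp; the last joint's range is limited). The gripper opens to 85 mm and grips with 20 to 120 N. Pads are 22 mm wide; open, the fingers measure 114 mm over their backs; the gripper's body (76 mm by 85 mm) begins 54 mm behind the grasp point. The pads swing forward as they close: fully open they stand 13 mm farther back than shut.
Start: joints at [1.246, 0.353, 1.633, -0, 1.155, -0.002], TCP at [198.263, 592.722, 229.281] pointing down, gripper open.
Joint ranges: [-2.63, 2.63], [-0.92, 2.1], [0.06, 2.66], [-1.3, 4.44], [0, 2.69], [-3.02, 3.02]. Speed limits (rad/s): [2.22, 2.22, 2.79, 3.14, 3.14, 3.14].

## Interface

Orientations are given as [roll, pitch, yaw] about the fixed x, y, z axes, in that order (R = Rz(yaw) Ry(pitch) Rx(roll)).
In Python, from rig import r, grab_frame gives the robot as it stands.
- The arm moves only by the shell command python3 -m inch 'ROWS' [FORCE]. ROWS is JSON, a list of rows, each a list of 7 numbers: the turn, a rotation vector about the tool's x, y, z as a fraction of full scale, then the shift along the tool's x, y, z as a fraction of full scale, then the closure, from 0 (fully open) to 1 (shut). In form: [[rx, ry, rz, dx, dy, dz, fingers], ...]. A call has 1 to 8 rows; each row shifts and turns the commanded pose from where the row before left it, along the tool's axes as they then stand; what a row does not reach is not made up. Full scale, the value 1, is 2.5 cm for a shift and pi rad for a turn. A row lasts 1/12 s, in which the tool goes at most 41.7 mm and 7.16 degrees, less where a joint would pass 70% of its speed; a pose out of reach is approached as far as the arm can. A call with a number of a shift or a turn outside -1 to 1 is refused whole. A call with a gripper value outside its range is refused whole. The fingers move at their own pace and stop on an object; FORCE is the grip in N (left out, the last holds). Time passes only in rows, so rows that do not move let the fingers close. It gives the time, the measured TCP pose, the force, the opening and the grip force at its end, in the units of the state.
- r.sense(): the state, without advancing time (a new reading comes with each control period).
- grab_frame(name): name is "scene" or "top" or "wrist"; returns a dict with "pixels" (400x640x3 uint8, red, green, blue), "z_map" (400x640 float32, mm along the optical axis (not along the pixel's ray), 0 where there is no reading), "vertical_fov" (degrees; the focal length in pixels is half the picture's height over the tangent of half this angle, whatever the lens; pixels are square), "cx", "cy" (the principal point, pixels), "dist" ([k1, k2, p1, p2, k3] as OpenCV has them; the pictures are not rectified), "cam_to_world" (4x4, takes a point from camera to world coordinates). Camera axes: x right, y down, z forward; pixel columns grow to the right and rows downward; lengths in mm; the calibration is good to about 2 mm. A picture is of the moment at which its call begins.
- r.sign_off(): hands the job in; it is judged then, once.
The state is a dict: "clock": time; "qpos": joint angles; "qvel": joint speeds; "joint_efforts": joint torques, N m; "eef_pos": TCP position; "tcp_rot": TCP orientation; "contact_force": force on the tool from outside, world axes, zero at the start; "wrist_torque": the same for the moment, N m; "opening": opening from 0.0 (shut) to 1.0 (fully open); "grasp_force": force on a finger pad.
Only numpy, scipy, OpenCV 4.12 (cv2) and the standard library are available. Lean on these libraries where they do the work, as an engineer would, in place of code of your own. Each camera call takes 0.05 s, during which the arm holds its last target. There are 200 camera calls.

## Task

Take the two piles of small-parts cases apart and put each case away in the tray whose floor has the case's colour, lying flat on the tray floor inside the lip, with nothing left on top of it. Keep the cases the right way up and roughly level all the time, so that the parts inside do not get mixed.

Things in the scene. Friction and masses are not known exactly. Their poses are not given: they have to be found in the camera images.
- red_case_mid (a point): centre (half-way up) of the red case: rigid red box 100 mm long (x axis), 44 wide (y), 36 high (z), 0.12 to 0.24 kg, thin black seam, black latch on each short end. The five start in two piles, three high and two high, each flat and crosswise on the middle of the one below (long axes 40 to 90 degrees apart): fingers reaching below a case's underside meet the ends of the one beneath.
- blue_case_mid (a point): centre (half-way up) of the blue case: rigid blue box 100 mm long (x axis), 44 wide (y), 36 high (z), 0.12 to 0.24 kg, thin black seam, black latch on each short end. The five start in two piles, three high and two high, each flat and crosswise on the middle of the one below (long axes 40 to 90 degrees apart): fingers reaching below a case's underside meet the ends of the one beneath.
- yellow_case_mid (a point): centre (half-way up) of the yellow case: rigid yellow box 100 mm long (x axis), 44 wide (y), 36 high (z), 0.12 to 0.24 kg, thin black seam, black latch on each short end. The five start in two piles, three high and two high, each flat and crosswise on the middle of the one below (long axes 40 to 90 degrees apart): fingers reaching below a case's underside meet the ends of the one beneath.
- white_case_mid (a point): centre (half-way up) of the white case: rigid white box 100 mm long (x axis), 44 wide (y), 36 high (z), 0.12 to 0.24 kg, thin black seam, black latch on each short end. The five start in two piles, three high and two high, each flat and crosswise on the middle of the one below (long axes 40 to 90 degrees apart): fingers reaching below a case's underside meet the ends of the one beneath.
- green_case_mid (a point): centre (half-way up) of the green case: rigid green box 100 mm long (x axis), 44 wide (y), 36 high (z), 0.12 to 0.24 kg, thin black seam, black latch on each short end. The five start in two piles, three high and two high, each flat and crosswise on the middle of the one below (long axes 40 to 90 degrees apart): fingers reaching below a case's underside meet the ends of the one beneath.
- red_tray_floor (a point): centre of the red floor's upper face, 4 mm above the bench, of a plywood tray fixed to it. Floor 118 mm long (x axis) by 62 wide (y), z up. A lip 4 mm thick, 10 mm above the floor, runs along the short ends and 26 mm round each corner; the middle 66 mm of the long sides is open for fingers. A case fits lengthways, either way round, 9 mm to spare all round. Trays are over 105 mm apart, centre to centre.
- yellow_tray_floor (a point): centre of the yellow floor's upper face, 4 mm above the bench, of a plywood tray fixed to it. Floor 118 mm long (x axis) by 62 wide (y), z up. A lip 4 mm thick, 10 mm above the floor, runs along the short ends and 26 mm round each corner; the middle 66 mm of the long sides is open for fingers. A case fits lengthways, either way round, 9 mm to spare all round. Trays are over 105 mm apart, centre to centre.
- green_tray_floor (a point): centre of the green floor's upper face, 4 mm above the bench, of a plywood tray fixed to it. Floor 118 mm long (x axis) by 62 wide (y), z up. A lip 4 mm thick, 10 mm above the floor, runs along the short ends and 26 mm round each corner; the middle 66 mm of the long sides is open for fingers. A case fits lengthways, either way round, 9 mm to spare all round. Trays are over 105 mm apart, centre to centre.
- blue_tray_floor (a point): centre of the blue floor's upper face, 4 mm above the bench, of a plywood tray fixed to it. Floor 118 mm long (x axis) by 62 wide (y), z up. A lip 4 mm thick, 10 mm above the floor, runs along the short ends and 26 mm round each corner; the middle 66 mm of the long sides is open for fingers. A case fits lengthways, either way round, 9 mm to spare all round. Trays are over 105 mm apart, centre to centre.
- white_tray_floor (a point): centre of the white floor's upper face, 4 mm above the bench, of a plywood tray fixed to it. Floor 118 mm long (x axis) by 62 wide (y), z up. A lip 4 mm thick, 10 mm above the floor, runs along the short ends and 26 mm round each corner; the middle 66 mm of the long sides is open for fingers. A case fits lengthways, either way round, 9 mm to spare all round. Trays are over 105 mm apart, centre to centre.
Not all that is in view belongs to the job. What is shaped like the part that bears yellow_case_mid but pink is not meant.

How it is judged:
By the outcome, as a careful person would: the job done as asked, in the order asked, and still so for the second after the job is handed in, with the robot touching nothing.
It also fails if it takes over 128 s, if anything falls off the work surface, if the arm or the gripper's body presses on something with over 40 N, if the wrist force passes 120 N, or if a joint passes its speed limit or range.

## Working session

There is one attempt and no reset: what is moved stays moved. The work goes in short steps, Python scripts to look and compute and a shell command to move; the robot and the scene stay as the last step left them, time stands still between calls to the robot, and variables do not carry over. Pictures are saved under pics/ and viewed, at most 14 in all, crops included, and the job is handed in when it is done.

```bash
ls; mkdir -p pics; python3 - <<'E'
from rig import r, grab_frame
import cv2,numpy as np
for n in("top","scene"):
    f=grab_frame(n); cv2.imwrite(f"pics/{n}0.png",f["pixels"][:,:,::-1]); np.savez(f"/tmp/{n}0.npz",**f)
    print(n,f["vertical_fov"],f["cx"],f["cy"],f["dist"]); print(f["cam_to_world"])
print(r.sense())
E
```

```text
pics
top 42.70299204363195 321.42446934855735 198.37951726147008 [-0.01092077  0.          0.          0.          0.        ]
[[ 6.63812538e-03 -9.91556534e-01  1.29505119e-01  3.23636162e+02]
 [-9.99541134e-01 -1.04069470e-02 -2.84467278e-02 -5.38433603e+01]
 [ 2.95542917e-02 -1.29256861e-01 -9.91170625e-01  1.25240501e+03]
 [ 0.00000000e+00  0.00000000e+00  0.00000000e+00  1.00000000e+00]]
scene 55.14015691596802 326.00505423555876 198.0685614332743 [-0.04548755  0.          0.          0.          0.        ]
[[-4.23483349e-01  6.79493081e-01 -5.99125201e-01  9.90378670e+02]
 [ 9.05835662e-01  3.25735679e-01 -2.70846860e-01  1.51757885e+02]
 [ 1.11178864e-02 -6.57408108e-01 -7.53452701e-01  7.56262690e+02]
 [ 0.00000000e+00  0.00000000e+00  0.00000000e+00  1.00000000e+00]]
{'clock': 0.1, 'qpos': array([ 1.24559598e+00,  3.53575124e-01,  1.63406052e+00, -3.02490944e-05,
        1.15520154e+00, -2.39854440e-03]), 'qvel': array([ 0.00050355, -0.00052235, -0.00224125,  0.00066902,  0.00148868,
       -0.00044738]), 'joint_efforts': array([-8.02318391e-04, -6.06352973e+01, -3.42819536e+01, -1.37286243e-04,
        3.89503897e-03,  1.72047805e-05]), 'eef_pos': array([198.13613099, 592.30809955, 228.63878468]), 'tcp_rot': array([-3.14034806e+00,  2.46738179e-05,  2.81880310e+00]), 'contact_force': array([-0.05707959,  0.04709782,  0.22350213]), 'wrist_torque': array([-0.00298997,  0.03803007,  0.02993454]), 'grasp_force': 0.0, 'opening': 0.9995863156142605}
```

View pics/top0.png

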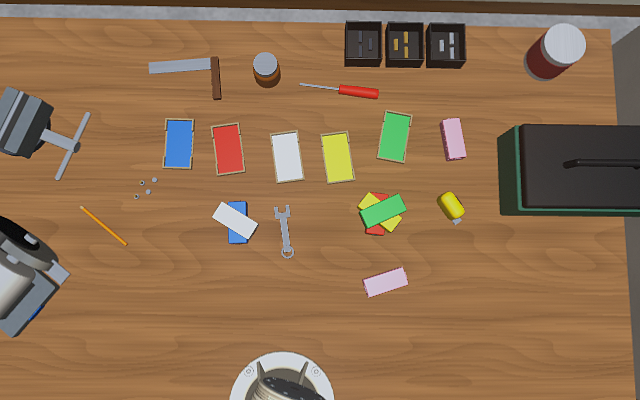

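View pics/scene0.png

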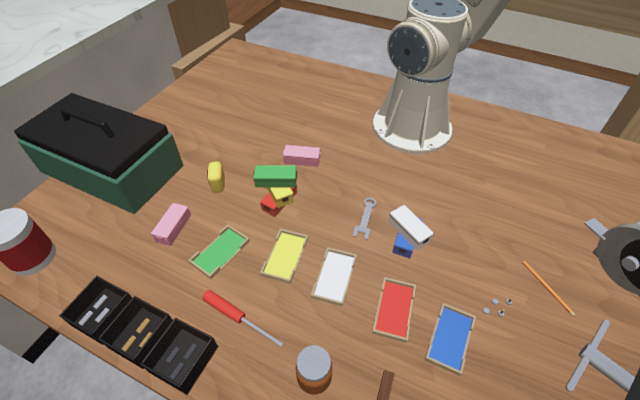

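The trays run left to right in the top view: blue (179,144), red (228,149), white (287,157), yellow (337,157), green (394,137). The piles are white on blue at (235,222) and green on yellow on red at (382,212). The pink boxes at (453,139) and (385,281) are decoys.

```bash
cat > h.py <<'E'
from rig import r, grab_frame
import cv2,numpy as np
def cloud(f):
    h,w=f["z_map"].shape; fl=h/2/np.tan(np.radians(f["vertical_fov"])/2)
    K=np.array([[fl,0,f["cx"]],[0,fl,f["cy"]],[0,0,1]])
    u,v=np.meshgrid(np.arange(w),np.arange(h))
    n=cv2.undistortPoints(np.stack([u,v],-1).reshape(-1,1,2).astype(np.float32),K,np.array(f["dist"])).reshape(h,w,2)
    z=f["z_map"]; P=np.dstack([n[...,0]*z,n[...,1]*z,z])
    T=np.array(f["cam_to_world"]); return P@T[:3,:3].T+T[:3,3]
def mask(f,c):
    H=cv2.cvtColor(f["pixels"],cv2.COLOR_RGB2HSV).astype(int); h,s,v=H[...,0],H[...,1],H[...,2]
    return {"red":((h<6)|(h>174))&(s>150)&(v>90),"yellow":(h>24)&(h<34)&(s>130)&(v>120),"green":(h>45)&(h<80)&(s>100)&(v>80),
     "blue":(h>100)&(h<120)&(s>120)&(v>80),"white":(s<45)&(v>165)}[c]
def rects(f,c,zlo,zhi,amin=60,roi=(100,260,130,430)):
    W=cloud(f); m=mask(f,c)&(W[...,2]>zlo)&(W[...,2]<zhi); k=np.zeros_like(m); a,b,x,y=roi; k[a:b,x:y]=1; m&=k
    n,l,st,_=cv2.connectedComponentsWithStats(m.astype(np.uint8)); out=[]
    for i in range(1,n):
        if st[i,4]<amin: continue
        p=W[l==i]; (cx,cy),(w,h),an=cv2.minAreaRect(p[:,:2].astype(np.float32))
        if w<h: an+=90; w,h=h,w
        out.append((round(cx,1),round(cy,1),round(np.median(p[:,2]),1),round(w,1),round(h,1),round((an+90)%180-90,1),st[i,4]))
    return out   # x y z len wid long-axis-deg n
def plan(x,y,axdeg,z=None):
    "tool deltas to have tool x along axdeg at x,y(,z)"
    s=r.sense(); p=s["eef_pos"]; yaw=np.degrees(s["tcp_rot"][2])
    n=np.degrees(np.arctan2(y,x))+90          # yaw with q6=0
    t=axdeg+180*round((n-axdeg)/180); d=(t-yaw+180)%360-180
    R=np.array([[np.cos(a:=np.radians(t)),np.sin(a)],[np.sin(a),-np.cos(a)]])  # cols tool x,y (pointing down)
    dx=R.T@(np.array([x,y])-p[:2])
    print("rz total %.4f (d %.1f deg)  dx %.3f dy %.3f"%(-d/180,d,dx[0]/25,dx[1]/25), "" if z is None else "dz %.3f"%((p[2]-z)/25),
     "| tcp",p.round(1),"rpy",s["tcp_rot"].round(3),"q6 %.2f clk %.1f open %.2f"%(s["qpos"][5],s["clock"],s["opening"]))
E
python3 - <<'E'
from h import *
f=dict(np.load("/tmp/top0.npz"))
for c in "red yellow green blue white".split():
    print(c,"low",rects(f,c,-6,12),"hi",rects(f,c,22,130,30))
plan(400,-50,0)
E
```

```text
red low [(609.5, 143.4, np.float64(4.3), 116.3, 61.6, 9.0, np.int32(1119))] hi [(489.7, -227.3, np.float64(35.9), 39.1, 18.1, 86.6, np.int32(75)), (409.8, -216.3, np.float64(36.2), 46.9, 21.2, 83.6, np.int32(130))]
yellow low [(591.5, -127.8, np.float64(4.4), 116.6, 61.5, 8.4, np.int32(1116))] hi [(468.6, -197.2, np.float64(72.1), 42.6, 33.4, -38.5, np.int32(192)), (427.4, -248.5, np.float64(72.6), 43.3, 33.8, -39.1, np.int32(186))]
green low [(647.7, -271.1, np.float64(4.4), 117.5, 61.9, -10.6, np.int32(1078))] hi [(447.8, -226.0, np.float64(108.4), 100.2, 43.0, -65.0, np.int32(817))]
blue low [(620.7, 265.3, np.float64(4.1), 115.8, 64.7, -0.1, np.int32(1123))] hi [(458.9, 113.5, np.float64(36.2), 40.9, 32.1, -89.3, np.int32(153)), (393.3, 110.7, np.float64(35.5), 42.6, 35.6, -86.4, np.int32(178))]
white low [(590.7, -2.8, np.float64(4.2), 117.6, 63.5, 8.7, np.int32(1162)), (412.3, -2.0, np.float64(7.2), 112.2, 35.4, 12.1, np.int32(313))] hi [(425.6, 112.6, np.float64(72.1), 99.4, 43.2, 59.1, np.int32(807))]
rz total 0.8973 (d -161.5 deg)  dx 8.075 dy 25.692  | tcp [198.1 592.3 228.6] rpy [-3.14   0.     2.819] q6 -0.00 clk 0.1 open 1.00
```

```bash
python3 - <<'E'
s=open('h.py').read(); i=s.index("def plan")
open('h.py','w').write(s[:i]+'''def plan(x,y,axdeg,z=None):
    "shift in present tool axes (first), then turn so that tool x lies along axdeg"
    s=r.sense(); p=s["eef_pos"]; yaw=np.degrees(s["tcp_rot"][2]); q1=np.degrees(s["qpos"][0])+90
    yaw+=360*round((q1-yaw)/360); n=np.degrees(np.arctan2(y,x))+90
    d=axdeg+180*round((n-axdeg)/180)-yaw; a=np.radians(yaw)
    R=np.array([[np.cos(a),np.sin(a)],[np.sin(a),-np.cos(a)]]); dx=R.T@(np.array([x,y])-p[:2])/25
    print("dx %.3f dy %.3f"%tuple(dx),"" if z is None else "dz %.3f"%((p[2]-z)/25),"then rz %.4f (%.1f deg)"%(-d/180,d),
     "| tcp",p.round(1),"rpy",s["tcp_rot"].round(3),"q6 %.2f clk %.1f open %.2f grip %.0f F %s"%(s["qpos"][5],s["clock"],s["opening"],s["grasp_force"],s["contact_force"].round(1)))
''')
E
python3 -c "
from h import *
plan(425.6,112.6,59.1,150)
f=dict(np.load('/tmp/top0.npz'));W=cloud(f)
# tray axis from PCA
for c in 'red yellow green blue white'.split():
    m=mask(f,c)&(W[...,2]<12)&(W[...,2]>-6); k=np.zeros_like(m);k[100:190,150:420]=1
    n,l,st,_=cv2.connectedComponentsWithStats((m&k).astype(np.uint8)); i=1+np.argmax(st[1:,4]); p=W[l==i][:,:2]; e,V=np.linalg.eigh(np.cov(p.T)); v=V[:,1]
    print(c,p.mean(0).round(1),np.degrees(np.arctan(v[1]/v[0])).round(1))
"
```

```text
dx -14.715 dy -15.311 dz 3.146 then rz 0.5689 (-102.4 deg) | tcp [198.1 592.3 228.6] rpy [-3.14   0.     2.819] q6 -0.00 clk 0.1 open 1.00 grip 0 F [-0.1  0.   0.2]
red [608.7 143.6] 9.0
yellow [ 591.4 -127.9] 8.5
green [ 646.8 -270.8] -10.7
blue [620.7 265.8] -1.3
white [590.4  -2.9] 8.7
```

```bash
python3 -m inch '[[0,0,0,-0.92,-0.957,0.1,0],[0,0,0,-0.92,-0.957,0.1,0],[0,0,0,-0.92,-0.957,0.1,0],[0,0,0,-0.92,-0.957,0.1,0],[0,0,0,-0.92,-0.957,0.1,0],[0,0,0,-0.92,-0.957,0.1,0],[0,0,0,-0.92,-0.957,0.1,0],[0,0,0,-0.92,-0.957,0.1,0]]' 60
python3 -m inch '[[0,0,0,-0.92,-0.957,0.1,0],[0,0,0,-0.92,-0.957,0.1,0],[0,0,0,-0.92,-0.957,0.1,0],[0,0,0,-0.92,-0.957,0.1,0],[0,0,0,-0.92,-0.957,0.1,0],[0,0,0,-0.92,-0.957,0.1,0],[0,0,0,-0.92,-0.957,0.1,0],[0,0,0,-0.92,-0.957,0.1,0]]'
python3 -m inch '[[0,0,0.038,0,0,0,0],[0,0,0.038,0,0,0,0],[0,0,0.038,0,0,0,0],[0,0,0.038,0,0,0,0],[0,0,0.038,0,0,0,0],[0,0,0.038,0,0,0,0],[0,0,0.038,0,0,0,0],[0,0,0.038,0,0,0,0]]'
python3 -m inch '[[0,0,0.038,0,0,0,0],[0,0,0.038,0,0,0,0],[0,0,0.038,0,0,0,0],[0,0,0.038,0,0,0,0],[0,0,0.038,0,0,0,0],[0,0,0.038,0,0,0,0],[0,0,0.037,0,0,0,0],[0,0,0,0,0,0,0]]'
python3 -c "
from h import *
plan(425.6,112.6,59.1,62)"
```

```text
clock: 0.77
eef_pos: [312.2, 351.2, 209.0]
tcp_rot: [-3.141, -0.0, 2.819]
contact_force: [0.2, -0.5, 0.0]
opening: 0.998
grasp_force: 0.0
clock: 1.43
eef_pos: [426.1, 111.3, 189.1]
tcp_rot: [-3.142, -0.0, 2.819]
contact_force: [0.7, 0.0, -0.5]
opening: 0.999
grasp_force: 0.0
clock: 2.1
eef_pos: [425.6, 112.9, 189.1]
tcp_rot: [-3.141, -0.0, 1.858]
contact_force: [-0.5, -0.4, -0.6]
opening: 0.998
grasp_force: 0.0
clock: 2.77
eef_pos: [425.6, 112.9, 189.1]
tcp_rot: [-3.141, 0.0, 1.026]
contact_force: [-0.9, 0.3, 0.6]
opening: 1.001
grasp_force: 0.0
dx -0.010 dy 0.007 dz 5.083 then rz -0.0018 (0.3 deg) | tcp [425.6 112.9 189.1] rpy [-3.141  0.     1.026] q6 0.80 clk 2.8 open 1.00 grip 0 F [-0.9  0.3  0.6]
```

```bash
python3 -m inch '[[0,0,0,0,0,0.9,0],[0,0,0,0,0,0.9,0],[0,0,0,0,0,0.9,0],[0,0,0,0,0,0.9,0],[0,0,0,0,0,0.8,0],[0,0,0,0,0,0.45,0],[0,0,0,0,0,0.23,0],[0,0,0,0,0,0,0]]'
python3 -m inch '[[0,0,0,0,0,0,0.3],[0,0,0,0,0,0,0.4],[0,0,0,0,0,0,0.45],[0,0,0,0,0,0,0.5],[0,0,0,0,0,0,0.55],[0,0,0,0,0,0,0.6],[0,0,0,0,0,0,0.7],[0,0,0,0,0,0,0.8]]' 60
python3 -m inch '[[0,0,0,0,0,0,1],[0,0,0,0,0,0,1],[0,0,0,0,0,0,1],[0,0,0,0,0,0,1]]'
```

```text
clock: 3.43
eef_pos: [425.0, 112.7, 61.2]
tcp_rot: [-3.14, 0.002, 1.034]
contact_force: [-0.7, 0.1, 0.2]
opening: 0.998
grasp_force: 0.0
clock: 4.1
eef_pos: [426.5, 113.1, 63.5]
tcp_rot: [3.14, -0.001, 1.032]
contact_force: [-2.1, -0.2, 11.8]
opening: 0.489
grasp_force: 59.0
clock: 4.43
eef_pos: [426.5, 113.1, 63.5]
tcp_rot: [3.14, -0.001, 1.032]
contact_force: [-1.9, -1.1, 11.9]
opening: 0.484
grasp_force: 59.0
```

```bash
python3 -m inch '[[0,0,0,0,0,-0.2,1],[0,0,0,0,0,-0.4,1],[0,0,0,0,0,-0.7,1],[0,0,0,0,0,-0.7,1],[0,0,0,0,0,-0.7,1],[0,0,0,0,0,-0.7,1],[0,0,0,0,0,-0.4,1],[0,0,0,0,0,0,1]]'
python3 - <<'E'
from h import *
plan(590.4,-2.9,8.7,52)
f=grab_frame("top"); cv2.imwrite("pics/t1.png",cv2.resize(f["pixels"][100:270,150:430,::-1],None,fx=2.5,fy=2.5))
print("blue",rects(f,"blue",22,60),"white",rects(f,"white",60,250))
E
```

```text
clock: 5.1
eef_pos: [427.2, 113.3, 159.7]
tcp_rot: [3.139, -0.003, 1.031]
contact_force: [0.6, -0.1, -1.5]
opening: 0.486
grasp_force: 61.3
dx -0.635 dy 7.989 dz 4.309 then rz 0.2799 (-50.4 deg) | tcp [427.2 113.3 159.7] rpy [ 3.139e+00 -3.000e-03  1.031e+00] q6 0.80 clk 5.1 open 0.49 grip 61 F [ 0.6 -0.1 -1.5]
blue [] white [(414.7, 70.2, np.float64(168.0), 38.7, 17.8, 8.2, np.int32(94))]
```

View pics/t1.png

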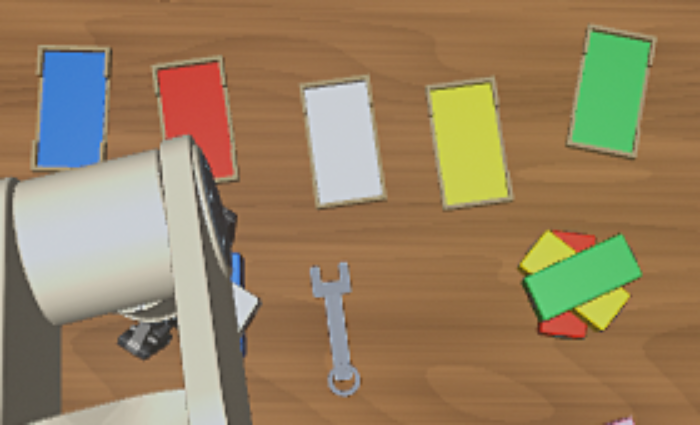

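The white case is held and lifted; its corner shows at (245,300) in the crop. The rest of the scene is undisturbed.

```bash
python3 -m inch '[[0,0,0,-0.03,0.3,0,1],[0,0,0,-0.06,0.7,0,1],[0,0,0,-0.07,0.9,0,1],[0,0,0,-0.07,0.9,0,1],[0,0,0,-0.07,0.9,0,1],[0,0,0,-0.07,0.9,0,1],[0,0,0,-0.07,0.9,0,1],[0,0,0,-0.07,0.9,0,1]]'
python3 -m inch '[[0,0,0,-0.07,0.9,0,1],[0,0,0,-0.055,0.69,0,1],[0,0,0.02,0,0,0,1],[0,0,0.035,0,0,0,1],[0,0,0.035,0,0,0,1],[0,0,0.035,0,0,0,1],[0,0,0.035,0,0,0,1],[0,0,0.035,0,0,0,1]]'
python3 -m inch '[[0,0,0.035,0,0,0,1],[0,0,0.03,0,0,0,1],[0,0,0.02,0,0,0,1],[0,0,0,0,0,0.8,1],[0,0,0,0,0,0.9,1],[0,0,0,0,0,0.9,1],[0,0,0,0,0,0.9,1],[0,0,0,0,0,0.5,1]]'
python3 -m inch '[[0,0,0,0,0,0,1],[0,0,0,0,0,0,1]]'
python3 - <<'E'
from h import *
plan(590.4,-2.9,8.7,32.5)
f=grab_frame("scene"); cv2.imwrite("pics/s1.png",f["pixels"][100:400,100:500,::-1])
f=grab_frame("top");print("blue",rects(f,"blue",22,60,120))
E
```

```text
clock: 5.82
eef_pos: [556.9, 18.5, 155.6]
tcp_rot: [-3.14, 0.001, 1.031]
contact_force: [1.4, -0.4, -2.2]
opening: 0.489
grasp_force: 61.2
clock: 6.48
eef_pos: [588.5, -3.8, 155.4]
tcp_rot: [-3.141, 0.002, 0.413]
contact_force: [-0.0, -0.1, -1.3]
opening: 0.488
grasp_force: 61.3
clock: 7.15
eef_pos: [586.9, -3.7, 53.4]
tcp_rot: [-3.141, 0.005, 0.152]
contact_force: [-0.0, 0.7, -1.7]
opening: 0.482
grasp_force: 61.3
clock: 7.32
eef_pos: [588.4, -3.5, 56.2]
tcp_rot: [-3.141, 0.002, 0.152]
contact_force: [-1.3, 0.4, -1.3]
opening: 0.484
grasp_force: 61.3
dx 0.081 dy -0.012 dz 0.950 then rz -0.0001 (0.0 deg) | tcp [588.4  -3.5  56.2] rpy [-3.141e+00  2.000e-03  1.520e-01] q6 1.41 clk 7.3 open 0.48 grip 61 F [-1.3  0.4 -1.3]
blue []
```

View pics/s1.png

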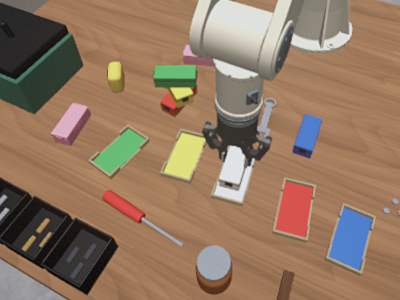

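```bash
python3 -m inch '[[0,0,0,0.08,0,0.3,1],[0,0,0,0,0,0.3,1],[0,0,0,0,0,0.2,1],[0,0,0,0,0,0.1,1],[0,0,0,0,0,0.05,1],[0,0,0,0,0,0.0,1]]'
python3 -m inch '[[0,0,0,0,0,0,0.4],[0,0,0,0,0,0,0.35],[0,0,0,0,0,0,0.3],[0,0,0,0,0,0,0.2],[0,0,0,0,0,0,0],[0,0,0,0,0,0,0],[0,0,0,0,0,0,0],[0,0,0,0,0,0,0]]'
python3 -m inch '[[0,0,0,0,0,-0.3,0],[0,0,0,0,0,-0.9,0],[0,0,0,0,0,-0.9,0],[0,0,0,0,0,-0.9,0],[0,0,0,0,0,-0.9,0],[0,0,0,0,0,-0.6,0],[0,0,0,0,0,-0.1,0],[0,0,0,0,0,0,0]]'
python3 - <<'E'
from h import *
f=grab_frame("scene"); full=(0,400,0,640)
print("blue",rects(f,"blue",27,60,120,full),"white",rects(f,"white",32,60,120,full),"green",rects(f,"green",100,120,120,full))
plan(426,112,2,26)
E
```

```text
clock: 7.92
eef_pos: [590.8, -3.0, 33.2]
tcp_rot: [-3.142, 0.001, 0.152]
contact_force: [-0.3, -0.1, -1.3]
opening: 0.491
grasp_force: 61.3
clock: 8.58
eef_pos: [591.1, -3.0, 33.6]
tcp_rot: [3.142, -0.0, 0.152]
contact_force: [0.2, -0.7, -0.1]
opening: 0.999
grasp_force: 0.0
clock: 9.25
eef_pos: [591.7, -3.0, 149.9]
tcp_rot: [3.141, -0.002, 0.152]
contact_force: [0.6, 1.2, 0.2]
opening: 1.001
grasp_force: 0.0
blue [(427.5, 109.3, np.float64(35.6), 99.5, 41.8, 2.9, np.int32(613))] white [(592.3, -5.8, np.float64(39.7), 99.0, 42.1, 8.7, np.int32(790))] green [(452.0, -227.9, np.float64(106.9), 99.1, 45.0, -63.6, np.int32(580))]
dx -5.828 dy -5.543 dz 4.904 then rz -0.9629 (173.3 deg) | tcp [590.9  -3.  148.6] rpy [ 3.142 -0.     0.152] q6 1.41 clk 9.3 open 1.00 grip 0 F [ 0.9 -0.4 -0.9]
```

```bash
sed -i 's|^    d=axdeg+180.*|    d=min((axdeg+180*k-yaw for k in range(-3,4) if abs(axdeg+180*k-n)<150),key=abs); a=np.radians(yaw)|' h.py
python3 -m inch '[[0,0,0,-0.4,-0.38,0,0],[0,0,0.034,-0.85,-0.79,0,0],[0,0,0,-0.85,-0.85,0,0],[0,0,0,-0.85,-0.85,0,0],[0,0,0,-0.85,-0.85,0,0],[0,0,0,-0.85,-0.85,0,0],[0,0,0,-0.6,-0.6,0,0],[0,0,0,0,0,0,0]]'
python3 -c "
from h import *
plan(426,111.7,2.5,27)"
```

```text
clock: 9.97
eef_pos: [446.3, 118.1, 146.9]
tcp_rot: [3.141, 0.005, 0.047]
contact_force: [-0.8, -0.7, -0.4]
opening: 0.998
grasp_force: 0.0
dx -0.825 dy 0.219 dz 4.798 then rz 0.0009 (-0.2 deg) | tcp [446.3 118.1 146.9] rpy [3.141 0.005 0.047] q6 1.78 clk 10.0 open 1.00 grip 0 F [-0.8 -0.7 -0.4]
```

```bash
python3 -m inch '[[0,0,0,-0.42,0.11,0,0],[0,0,0,-0.4,0.11,0.3,0],[0,0,0,0,0,0.9,0],[0,0,0,0,0,0.9,0],[0,0,0,0,0,0.9,0],[0,0,0,0,0,0.9,0],[0,0,0,0,0,0.5,0],[0,0,0,0,0,0.3,0]]'
python3 -c "
from h import *
plan(426,111.7,2.5,27)"
python3 -m inch '[[0,0,0,0,0,0,0],[0,0,0,0,0,0,0.3],[0,0,0,0,0,0,0.4],[0,0,0,0,0,0,0.45],[0,0,0,0,0,0,0.5],[0,0,0,0,0,0,0.6],[0,0,0,0,0,0,1],[0,0,0,0,0,0,1]]' 60
python3 -m inch '[[0,0,0,0,0,0,1],[0,0,0,0,0,0,1],[0,0,0,0,0,-0.3,1],[0,0,0,0,0,-0.8,1],[0,0,0,0,0,-0.8,1],[0,0,0,0,0,-0.8,1],[0,0,0,0,0,-0.5,1],[0,0,0,0,0,0,1]]'
python3 -c "
from h import *
plan(620.7,265.6,-1.3,55)"
```

```text
clock: 10.63
eef_pos: [429.3, 109.1, 29.0]
tcp_rot: [3.141, 0.004, 0.044]
contact_force: [-0.6, -0.4, 0.7]
opening: 0.995
grasp_force: 0.0
dx -0.127 dy -0.109 dz 0.079 then rz 0.0001 (-0.0 deg) | tcp [429.3 109.1  29. ] rpy [3.141 0.004 0.044] q6 1.77 clk 10.6 open 1.00 grip 0 F [-0.6 -0.4  0.7]
clock: 11.3
eef_pos: [433.5, 110.1, 34.8]
tcp_rot: [-3.142, -0.005, 0.045]
contact_force: [-8.9, -11.6, 57.1]
opening: 0.288
grasp_force: 62.9
clock: 11.97
eef_pos: [433.0, 110.7, 114.0]
tcp_rot: [-3.141, -0.005, 0.045]
contact_force: [1.0, 0.6, -0.1]
opening: 0.0
grasp_force: 0.0
dx 7.779 dy -5.853 dz 2.360 then rz 0.0215 (-3.9 deg) | tcp [433.  110.7 114. ] rpy [-3.141 -0.005  0.045] q6 1.77 clk 12.0 open 0.00 grip 0 F [ 1.   0.6 -0.1]
```

```bash
python3 - <<'E'
from h import *
full=(0,400,0,640)
f=grab_frame("scene"); cv2.imwrite("pics/s2.png",cv2.resize(f["pixels"][150:350,280:500,::-1],None,fx=3,fy=3))
print("blue",rects(f,"blue",5,60,120,full),rects(f,"blue",27,60,120,full))
E
```

```text
blue [(426.9, 109.6, np.float64(35.5), 100.1, 41.6, 3.2, np.int32(616))] [(426.9, 109.6, np.float64(35.5), 100.1, 41.6, 3.2, np.int32(616))]
```

View pics/s2.png

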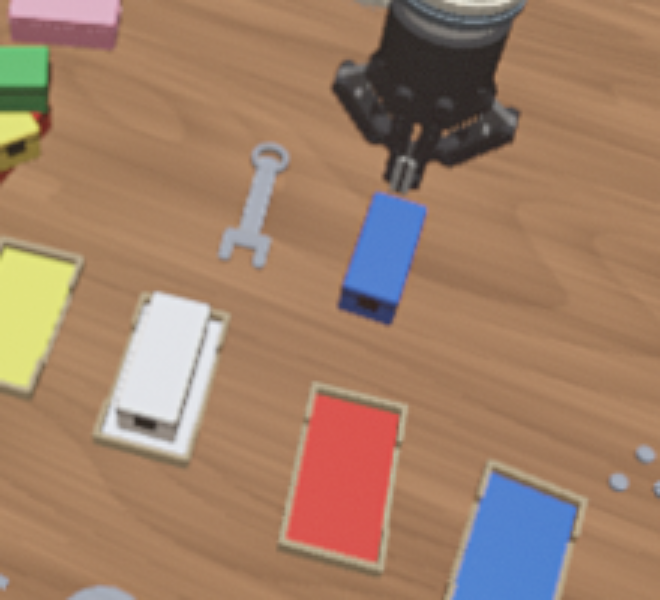

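```bash
python3 -m inch '[[0,0,0,-0.15,-0.02,0,0],[0,0,0,-0.15,-0.02,0,0],[0,0,0,0,0,0,0],[0,0,0,0,0,0,0],[0,0,0,0,0,0,0],[0,0,0,0,0,0,0],[0,0,0,0,0,0,0],[0,0,0,0,0,0,0]]'
python3 -c "
from h import *
plan(426,111.7,2.5,36)"
```

```text
clock: 12.68
eef_pos: [423.6, 110.9, 110.9]
tcp_rot: [3.142, 0.0, 0.045]
contact_force: [0.3, -0.2, -0.3]
opening: 0.999
grasp_force: 0.0
dx 0.097 dy -0.028 dz 2.997 then rz 0.0003 (-0.1 deg) | tcp [423.6 110.9 110.9] rpy [3.142 0.    0.045] q6 1.78 clk 12.7 open 1.00 grip 0 F [ 0.3 -0.2 -0.3]
```

```bash
python3 -m inch '[[0,0,0,0.097,-0.03,0.6,0],[0,0,0,0,0,0.9,0],[0,0,0,0,0,0.8,0],[0,0,0,0,0,0.4,0],[0,0,0,0,0,0.2,0],[0,0,0,0,0,0.1,0],[0,0,0,0,0,0,0],[0,0,0,0,0,0,0]]'
python3 -m inch '[[0,0,0,0,0,0,0.3],[0,0,0,0,0,0,0.4],[0,0,0,0,0,0,0.45],[0,0,0,0,0,0,0.5],[0,0,0,0,0,0,0.52],[0,0,0,0,0,0,0.54],[0,0,0,0,0,0,0.56],[0,0,0,0,0,0,0.56]]' 60
python3 -c "
from h import *
plan(620.7,265.6,-1.3,55)"
```

```text
clock: 13.35
eef_pos: [426.5, 111.9, 36.6]
tcp_rot: [-3.141, -0.001, 0.045]
contact_force: [0.4, -1.0, 0.2]
opening: 1.003
grasp_force: 0.0
clock: 14.02
eef_pos: [425.9, 111.7, 36.0]
tcp_rot: [3.142, 0.0, 0.045]
contact_force: [-0.2, -0.4, -0.2]
opening: 0.443
grasp_force: 0.0
dx 8.058 dy -5.800 dz -0.759 then rz 0.0215 (-3.9 deg) | tcp [425.9 111.7  36. ] rpy [3.142 0.    0.045] q6 1.78 clk 14.0 open 0.44 grip 0 F [-0.2 -0.4 -0.2]
```

```bash
python3 - <<'E'
from h import *
f=grab_frame("scene"); a=cv2.resize(f["pixels"][160:300,330:470,::-1],None,fx=4,fy=4)
g=grab_frame("wrist"); cv2.imwrite("pics/c1.png",a[:, :]); cv2.imwrite("pics/w1.png",g["pixels"][:,:,::-1])
E
```

```text
(no output)
```

View pics/c1.png

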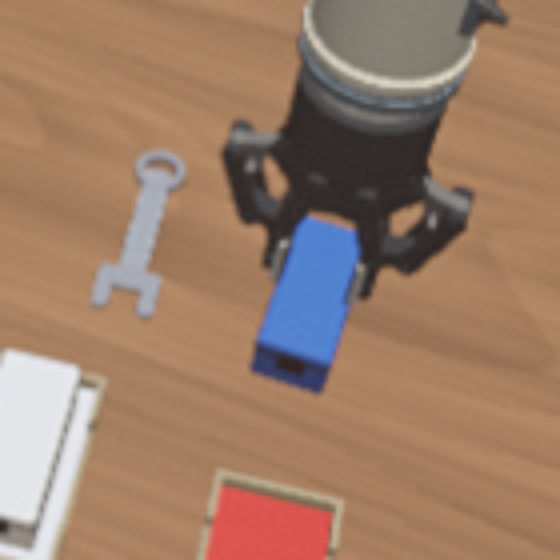

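View pics/w1.png

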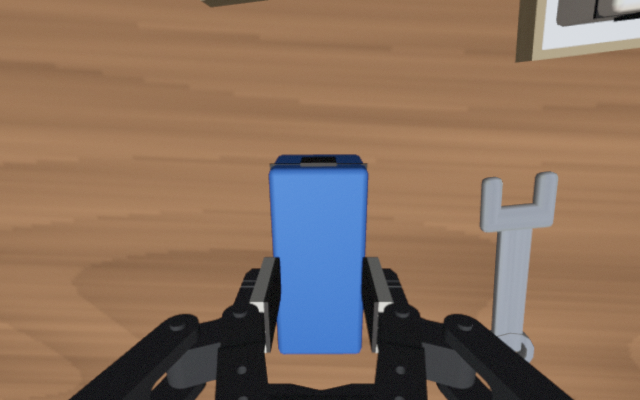

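The case sits centred between the pads (wrist view, pads at columns 270 and 372), but it is gripped too near its top. I'll open slightly, go 4 mm lower and close.

```bash
python3 -m inch '[[0,0,0,0,0,0,0.3],[0,0,0,0,0,0,0.2],[0,0,0,0,0,0.08,0.2],[0,0,0,0,0,0.08,0.2],[0,0,0,0,0,0,0.3],[0,0,0,0,0,0,0.4],[0,0,0,0,0,0,0.45],[0,0,0,0,0,0,0.5]]' 60
python3 -m inch '[[0,0,0,0,0,0,0.53],[0,0,0,0,0,0,0.56],[0,0,0,0,0,0,0.6],[0,0,0,0,0,0,0.6]]' 60
python3 -m inch '[[0,0,0,0,0,0,0.65],[0,0,0,0,0,0,0.7],[0,0,0,0,0,0,0.7],[0,0,0,0,0,0,0.7]]' 60
```

```text
clock: 14.78
eef_pos: [426.0, 111.9, 32.1]
tcp_rot: [-3.141, -0.0, 0.045]
contact_force: [-1.3, 2.5, 3.7]
opening: 0.503
grasp_force: 1.3
clock: 15.12
eef_pos: [426.9, 112.2, 33.1]
tcp_rot: [-3.141, -0.002, 0.045]
contact_force: [-2.6, 1.9, 17.2]
opening: 0.399
grasp_force: 8.5
clock: 15.45
eef_pos: [427.6, 112.0, 33.8]
tcp_rot: [-3.141, -0.003, 0.045]
contact_force: [-3.6, -2.0, 27.5]
opening: 0.301
grasp_force: 13.8
```

```bash
python3 - <<'E'
from h import *
f=grab_frame("scene"); a=cv2.resize(f["pixels"][180:280,350:450,::-1],None,fx=4,fy=4,interpolation=cv2.INTER_CUBIC)
g=grab_frame("wrist"); b=g["pixels"][100:400,170:470,::-1]; b=cv2.resize(b,(400,400))
cv2.imwrite("pics/c2.png",np.hstack([a,b]))
print(rects(f,"blue",5,60,100,(0,400,0,640)))
E
```

```text
[(426.9, 110.2, np.float64(35.6), 99.2, 41.3, 1.9, np.int32(495))]
```

View pics/c2.png

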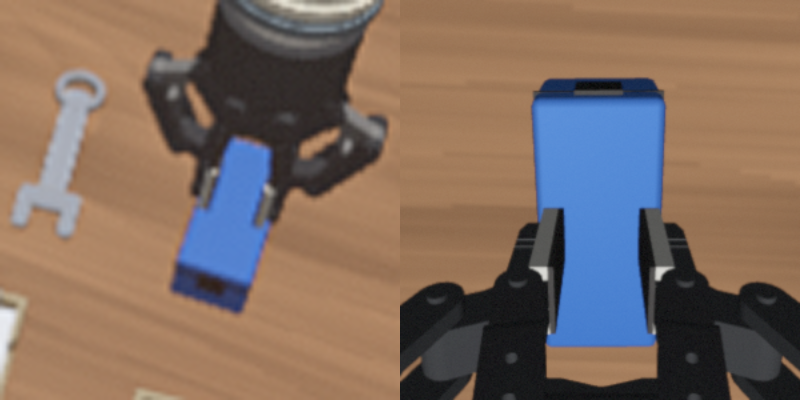

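```bash
python3 - <<'E'
from h import *
g=grab_frame("wrist"); W=cloud(g)
m=mask(g,"blue"); print("case top wrist",np.median(W[m],0).round(1))
# pixel rows through the pads (crop->full: x=170+c*.75, y=100+r*.75)
for v in (262,275,290,305,320,335,345):
    print(v,[(u,*W[v,u].round(0).astype(int)) for u in range(266,392,6)if W[v,u,2]>45 or u in(290,350)])
# scene view of the pads
f=grab_frame("scene"); S=cloud(f)
n=(S[...,0]>405)&(S[...,0]<450)&(S[...,1]>70)&(S[...,1]<150)&(S[...,2]>8)&~mask(f,"blue")
p=S[n]; o=p[p[:,2]<85]; o=o[np.argsort(o[:,2])]; print(o[::max(1,len(o)//40)].round(0).astype(int).tolist())
E
```

```text
case top wrist [441.3 113.3  37.6]
262 [(278, np.int64(437), np.int64(131), np.int64(48)), (284, np.int64(437), np.int64(129), np.int64(47)), (290, np.int64(437), np.int64(126), np.int64(47)), (350, np.int64(437), np.int64(100), np.int64(45)), (356, np.int64(439), np.int64(98), np.int64(48)), (362, np.int64(439), np.int64(95), np.int64(48))]
275 [(266, np.int64(433), np.int64(136), np.int64(52)), (272, np.int64(437), np.int64(133), np.int64(58)), (278, np.int64(438), np.int64(130), np.int64(60)), (284, np.int64(437), np.int64(128), np.int64(58)), (290, np.int64(434), np.int64(126), np.int64(52)), (350, np.int64(433), np.int64(100), np.int64(48)), (356, np.int64(439), np.int64(99), np.int64(59)), (362, np.int64(438), np.int64(96), np.int64(58)), (368, np.int64(439), np.int64(94), np.int64(59)), (374, np.int64(436), np.int64(90), np.int64(53)), (380, np.int64(435), np.int64(88), np.int64(52))]
290 [(266, np.int64(434), np.int64(134), np.int64(64)), (272, np.int64(437), np.int64(131), np.int64(69)), (278, np.int64(437), np.int64(129), np.int64(69)), (284, np.int64(438), np.int64(127), n
[... 2789 characters left out ...]
nt64(97), np.int64(104)), (386, np.int64(445), np.int64(96), np.int64(105))]
[[444, 88, 32], [435, 84, 39], [439, 94, 42], [438, 125, 43], [438, 127, 45], [433, 133, 46], [435, 135, 49], [442, 94, 49], [433, 134, 50], [438, 126, 51], [437, 84, 53], [439, 95, 54], [434, 133, 55], [442, 93, 56], [435, 131, 58], [442, 90, 59], [437, 83, 60], [433, 134, 62], [438, 86, 62], [433, 131, 64], [439, 128, 65], [441, 93, 66], [433, 131, 67], [433, 133, 69], [433, 135, 70], [438, 127, 71], [433, 94, 73], [433, 122, 74], [442, 92, 75], [436, 134, 77], [442, 85, 78], [439, 125, 79], [440, 93, 81], [438, 131, 82], [442, 86, 82], [432, 141, 83], [439, 133, 83], [436, 135, 84], [439, 83, 84], [433, 136, 85]]
```

The wrist depth shows the finger pads spanning z≈40–75 while TCP reads 33.8. The fingertips are therefore about 3–4 mm above the reported TCP, so grasps must go to roughly TCP = case top − 31. I'll lift, open and go deeper.

```bash
python3 -m inch '[[0,0,0,0,0,-0.4,0.7],[0,0,0,0,0,-0.2,0.4],[0,0,0,0,0,0,0],[0,0,0,0,0,0,0],[0,0,0,0,0,0,0],[0,0,0,0,0,0,0],[0,0,0,0,0,0,0],[0,0,0,0,0,0,0]]' 60
python3 -c "
from h import *
plan(426,111.7,2.5,6)"
```

```text
clock: 16.32
eef_pos: [425.7, 111.7, 46.7]
tcp_rot: [3.141, 0.001, 0.045]
contact_force: [-0.3, 0.2, -0.0]
opening: 1.0
grasp_force: 0.0
dx 0.011 dy -0.000 dz 1.629 then rz 0.0004 (-0.1 deg) | tcp [425.7 111.7  46.7] rpy [3.141e+00 1.000e-03 4.500e-02] q6 1.78 clk 16.3 open 1.00 grip 0 F [-0.3  0.2 -0. ]
```

```bash
python3 -m inch '[[0,0,0,0,0,0.5,0],[0,0,0,0,0,0.5,0],[0,0,0,0,0,0.3,0],[0,0,0,0,0,0.2,0],[0,0,0,0,0,0.1,0],[0,0,0,0,0,0,0.2],[0,0,0,0,0,0,0.35],[0,0,0,0,0,0,0.45]]' 60
python3 -m inch '[[0,0,0,0,0,0,0.5],[0,0,0,0,0,0,0.55],[0,0,0,0,0,0,0.6],[0,0,0,0,0,0,0.6]]'
python3 -m inch '[[0,0,0,0,0,0,0.7],[0,0,0,0,0,0,0.8],[0,0,0,0,0,0,0.8],[0,0,0,0,0,0,0.8]]'
```

```text
clock: 16.98
eef_pos: [426.2, 111.8, 7.4]
tcp_rot: [-3.141, -0.0, 0.045]
contact_force: [-0.6, 0.1, 0.3]
opening: 0.605
grasp_force: 0.0
clock: 17.32
eef_pos: [426.3, 111.8, 7.7]
tcp_rot: [-3.141, -0.001, 0.045]
contact_force: [-1.5, 0.1, 5.7]
opening: 0.504
grasp_force: 60.5
clock: 17.65
eef_pos: [426.3, 111.8, 7.7]
tcp_rot: [-3.141, -0.001, 0.045]
contact_force: [-0.7, -0.6, 6.0]
opening: 0.504
grasp_force: 60.5
```

```bash
python3 -m inch '[[0,0,0,0,0,-0.2,1],[0,0,0,0,0,-0.5,1],[0,0,0,0,0,-0.8,1],[0,0,0,0,0,-0.8,1],[0,0,0,0,0,-0.8,1],[0,0,0,0,0,-0.5,1],[0,0,0,0,0,-0.1,1],[0,0,0,0,0,0,1]]'
python3 -c "
from h import *
plan(620.7,265.6,-1.3,33)"
```

```text
clock: 18.32
eef_pos: [426.6, 111.9, 100.5]
tcp_rot: [-3.141, -0.002, 0.045]
contact_force: [0.9, -0.4, -1.6]
opening: 0.505
grasp_force: 61.3
dx 8.033 dy -5.794 dz 2.700 then rz 0.0215 (-3.9 deg) | tcp [426.6 111.9 100.5] rpy [-3.141e+00 -2.000e-03  4.500e-02] q6 1.78 clk 18.3 open 0.50 grip 61 F [ 0.9 -0.4 -1.6]
```

```bash
python3 -m inch '[[0,0,0,0.4,-0.29,0,1],[0,0,0,0.8,-0.58,0,1],[0,0,0,0.95,-0.685,0,1],[0,0,0,0.95,-0.685,0,1],[0,0,0,0.95,-0.685,0,1],[0,0,0,0.95,-0.685,0,1],[0,0,0,0.95,-0.685,0,1],[0,0,0,0.95,-0.685,0,1]]'
python3 -m inch '[[0,0,0,0.7,-0.5,0,1],[0,0,0,0.43,-0.31,0,1],[0,0,0.011,0,0,0.3,1],[0,0,0.0105,0,0,0.7,1],[0,0,0,0,0,0.8,1],[0,0,0,0,0,0.6,1],[0,0,0,0,0,0.3,1],[0,0,0,0,0,0,1]]'
python3 -c "
from h import *
plan(620.7,265.6,-1.3,12.5)"
```

```text
clock: 18.98
eef_pos: [593.5, 245.2, 97.5]
tcp_rot: [3.141, 0.002, 0.045]
contact_force: [-0.3, 0.2, -2.1]
opening: 0.501
grasp_force: 61.3
clock: 19.65
eef_pos: [618.4, 264.9, 28.8]
tcp_rot: [3.14, 0.004, -0.023]
contact_force: [-0.6, -0.1, -1.3]
opening: 0.504
grasp_force: 61.3
dx 0.091 dy -0.031 dz 0.654 then rz 0.0000 (-0.0 deg) | tcp [618.4 264.9  28.8] rpy [ 3.14   0.004 -0.023] q6 2.00 clk 19.6 open 0.50 grip 61 F [-0.6 -0.1 -1.3]
```

```bash
python3 -m inch '[[0,0,0,0.09,-0.03,0.3,1],[0,0,0,0,0,0.2,1],[0,0,0,0,0,0.12,1],[0,0,0,0,0,0.03,1],[0,0,0,0,0,0,1],[0,0,0,0,0,0,0.4],[0,0,0,0,0,0,0.3],[0,0,0,0,0,0,0]]'
python3 -m inch '[[0,0,0,0,0,0,0],[0,0,0,0,0,0,0],[0,0,0,0,0,0,0],[0,0,0,0,0,0,0],[0,0,0,0,0,-0.3,0],[0,0,0,0,0,-0.9,0],[0,0,0,0,0,-0.9,0],[0,0,0,0,0,-0.9,0]]'
python3 -m inch '[[0,0,0,0,0,-0.9,0],[0,0,0,0,0,-0.9,0],[0,0,0,0,0,-0.9,0],[0,0,0,0,0,-0.8,0],[0,0,0,0,0,-0.4,0],[0,0,0,0,0,0,0]]'
python3 - <<'E'
from h import *
f=grab_frame("scene"); full=(0,400,0,640)
print("blue",rects(f,"blue",27,60,120,full))
plan(447.8,-226,-65,150)
E
```

```text
clock: 20.32
eef_pos: [622.7, 266.2, 16.4]
tcp_rot: [-3.141, -0.001, -0.023]
contact_force: [-0.2, -0.5, -0.1]
opening: 0.826
grasp_force: 0.0
clock: 20.98
eef_pos: [622.1, 265.9, 91.9]
tcp_rot: [3.141, 0.0, -0.023]
contact_force: [-0.1, 0.0, -0.2]
opening: 1.002
grasp_force: 0.0
clock: 21.48
eef_pos: [623.6, 266.6, 191.4]
tcp_rot: [-3.14, -0.004, -0.023]
contact_force: [-0.1, -0.3, 0.0]
opening: 1.0
grasp_force: 0.0
blue [(623.2, 262.8, np.float64(39.2), 100.2, 45.8, -0.7, np.int32(1162))]
dx -6.550 dy 19.843 dz 1.575 then rz 0.3538 (-63.7 deg) | tcp [622.8 266.2 189.4] rpy [-3.141e+00 -2.000e-03 -2.300e-02] q6 2.00 clk 21.5 open 1.00 grip 0 F [0.2 0.1 0.7]
```

```bash
python3 -m inch '[[0,0,0,-0.15,0.45,0,0],[0,0,0,-0.3,0.91,0,0],[0,0,0,-0.3,0.91,0,0],[0,0,0,-0.3,0.91,0,0],[0,0,0,-0.3,0.91,0,0],[0,0,0,-0.3,0.91,0,0],[0,0,0,-0.3,0.91,0,0],[0,0,0,-0.3,0.91,0,0]]'
python3 -m inch '[[0,0,0,-0.3,0.91,0,0],[0,0,0,-0.3,0.91,0,0],[0,0,0,-0.3,0.91,0,0],[0,0,0,-0.3,0.91,0,0],[0,0,0,-0.3,0.91,0,0],[0,0,0,-0.3,0.91,0,0],[0,0,0,-0.3,0.91,0,0],[0,0,0,-0.3,0.91,0,0]]'
python3 -m inch '[[0,0,0,-0.3,0.91,0,0],[0,0,0,-0.3,0.91,0,0],[0,0,0,-0.3,0.91,0,0],[0,0,0,-0.3,0.91,0,0],[0,0,0,-0.3,0.91,0,0],[0,0,0,-0.3,0.91,0,0],[0,0,0,-0.1,0.28,0,0],[0,0,0.02,0,0,0,0]]'
python3 -m inch '[[0,0,0.037,0,0,0,0],[0,0,0.037,0,0,0,0],[0,0,0.037,0,0,0,0],[0,0,0.037,0,0,0,0],[0,0,0.037,0,0,0,0],[0,0,0.037,0,0,0,0],[0,0,0.037,0,0,0,0],[0,0,0.037,0,0,0,0]]'
python3 -m inch '[[0,0,0.037,0,0,0,0],[0,0,0,0,0,0,0],[0,0,0,0,0,0,0]]'
python3 - <<'E'
from h import *
plan(447.8,-226,-65,78)
E
```

```text
clock: 22.2
eef_pos: [560.0, 95.0, 186.4]
tcp_rot: [3.141, 0.003, -0.023]
contact_force: [0.7, -0.7, 0.2]
opening: 1.001
grasp_force: 0.0
clock: 22.87
eef_pos: [495.7, -85.0, 186.6]
tcp_rot: [-3.141, 0.003, -0.023]
contact_force: [-0.5, -0.3, 0.5]
opening: 1.001
grasp_force: 0.0
clock: 23.53
eef_pos: [445.2, -227.3, 186.9]
tcp_rot: [-3.141, 0.003, -0.087]
contact_force: [-0.2, 0.5, 0.3]
opening: 1.0
grasp_force: 0.0
clock: 24.2
eef_pos: [446.1, -225.3, 187.0]
tcp_rot: [3.14, 0.002, -1.021]
contact_force: [0.1, 0.1, 0.1]
opening: 0.994
grasp_force: 0.0
clock: 24.45
eef_pos: [446.5, -225.6, 187.4]
tcp_rot: [3.141, 0.001, -1.128]
contact_force: [-0.4, -1.1, -0.1]
opening: 1.004
grasp_force: 0.0
dx 0.038 dy -0.040 dz 4.375 then rz 0.0020 (-0.4 deg) | tcp [ 446.5 -225.6  187.4] rpy [ 3.141e+00  1.000e-03 -1.128e+00] q6 2.23 clk 24.4 open 1.00 grip 0 F [-0.4 -1.1 -0.1]
```

```bash
python3 -m inch '[[0,0,0,0.04,-0.04,0.5,0],[0,0,0,0,0,0.9,0],[0,0,0,0,0,0.9,0],[0,0,0,0,0,0.9,0],[0,0,0,0,0,0.7,0],[0,0,0,0,0,0.35,0],[0,0,0,0,0,0.12,0],[0,0,0,0,0,0,0]]'
python3 -m inch '[[0,0,0,0,0,0,0.2],[0,0,0,0,0,0,0.35],[0,0,0,0,0,0,0.45],[0,0,0,0,0,0,0.5],[0,0,0,0,0,0,0.55],[0,0,0,0,0,0,0.6],[0,0,0,0,0,0,0.7],[0,0,0,0,0,0,0.8]]' 60
python3 -m inch '[[0,0,0,0,0,-0.2,1],[0,0,0,0,0,-0.5,1],[0,0,0,0,0,-0.8,1],[0,0,0,0,0,-0.8,1],[0,0,0,0,0,-0.5,1],[0,0,0,0,0,-0.2,1],[0,0,0,0,0,0,1]]'
python3 -c "
from h import *
plan(647.3,-271,-10.7,35)"
```

```text
clock: 25.12
eef_pos: [448.2, -226.4, 78.6]
tcp_rot: [3.141, 0.001, -1.13]
contact_force: [0.4, -0.2, 0.8]
opening: 0.999
grasp_force: 0.0
clock: 25.78
eef_pos: [449.1, -226.9, 80.1]
tcp_rot: [-3.141, -0.001, -1.132]
contact_force: [-1.3, 0.9, 7.0]
opening: 0.504
grasp_force: 60.5
clock: 26.37
eef_pos: [449.3, -227.0, 155.4]
tcp_rot: [-3.14, -0.002, -1.132]
contact_force: [0.6, 0.2, -2.0]
opening: 0.505
grasp_force: 61.3
dx 4.961 dy -6.419 dz 4.817 then rz -0.3008 (54.1 deg) | tcp [ 449.3 -227.   155.4] rpy [-3.140e+00 -2.000e-03 -1.132e+00] q6 2.23 clk 26.4 open 0.51 grip 61 F [ 0.6  0.2 -2. ]
```

```bash
python3 -m inch '[[0,0,0,0.3,-0.39,0,1],[0,0,0,0.6,-0.775,0,1],[0,0,0,0.7,-0.905,0,1],[0,0,0,0.7,-0.905,0,1],[0,0,0,0.7,-0.905,0,1],[0,0,0,0.7,-0.905,0,1],[0,0,0,0.7,-0.905,0,1],[0,0,0,0.56,-0.73,0,1]]'
python3 -m inch '[[0,0,-0.02,0,0,0,1],[0,0,-0.035,0,0,0,1],[0,0,-0.035,0,0,0,1],[0,0,-0.035,0,0,0,1],[0,0,-0.035,0,0,0,1],[0,0,-0.035,0,0,0,1],[0,0,-0.035,0,0,0,1],[0,0,-0.035,0,0,0,1]]'
python3 -m inch '[[0,0,-0.02,0,0,0,1],[0,0,-0.016,0,0,0.5,1],[0,0,0,0,0,0.9,1],[0,0,0,0,0,0.9,1],[0,0,0,0,0,0.9,1],[0,0,0,0,0,0.7,1],[0,0,0,0,0,0.5,1],[0,0,0,0,0,0.3,1]]'
python3 -m inch '[[0,0,0,0,0,0,1],[0,0,0,0,0,0,1]]'
python3 -c "
from h import *
plan(647.3,-271,-10.7,12.5)"
```

```text
clock: 27.03
eef_pos: [648.8, -270.7, 152.0]
tcp_rot: [3.141, 0.001, -1.132]
contact_force: [-0.3, 0.4, -0.8]
opening: 0.501
grasp_force: 61.3
clock: 27.7
eef_pos: [646.7, -270.3, 151.9]
tcp_rot: [-3.141, 0.002, -0.294]
contact_force: [0.3, -0.5, -1.2]
opening: 0.505
grasp_force: 61.6
clock: 28.37
eef_pos: [645.7, -270.0, 33.3]
tcp_rot: [-3.141, 0.004, -0.186]
contact_force: [0.1, -0.0, -0.4]
opening: 0.504
grasp_force: 61.5
clock: 28.53
eef_pos: [646.8, -270.6, 36.2]
tcp_rot: [-3.142, 0.0, -0.186]
contact_force: [0.1, -0.1, -1.4]
opening: 0.503
grasp_force: 61.5
dx 0.022 dy 0.011 dz 0.949 then rz 0.0002 (-0.0 deg) | tcp [ 646.8 -270.6   36.2] rpy [-3.142  0.    -0.186] q6 1.36 clk 28.5 open 0.50 grip 62 F [ 0.1 -0.1 -1.4]
```

```bash
python3 -m inch '[[0,0,0,0.02,0.01,0.4,1],[0,0,0,0,0,0.3,1],[0,0,0,0,0,0.2,1],[0,0,0,0,0,0.05,1],[0,0,0,0,0,0,1],[0,0,0,0,0,0,0.4],[0,0,0,0,0,0,0.3],[0,0,0,0,0,0,0]]'
python3 -m inch '[[0,0,0,0,0,0,0],[0,0,0,0,0,0,0],[0,0,0,0,0,0,0],[0,0,0,0,0,0,0],[0,0,0,0,0,-0.3,0],[0,0,0,0,0,-0.9,0],[0,0,0,0,0,-0.9,0],[0,0,0,0,0,-0.9,0]]'
python3 -m inch '[[0,0,0,0,0,-0.9,0],[0,0,0,0,0,-0.9,0],[0,0,0,0,0,-0.6,0],[0,0,0,0,0,-0.4,0],[0,0,0,0,0,0,0]]'
python3 - <<'E'
from h import *
full=(0,400,0,640)
for n in("scene","top"):
    f=grab_frame(n); print(n,"green",rects(f,"green",27,60,100,full),"yellow",rects(f,"yellow",63,85,100,full))
plan(448,-223,-39,42)
E
```

```text
clock: 29.2
eef_pos: [647.3, -271.0, 13.2]
tcp_rot: [3.141, -0.001, -0.186]
contact_force: [0.4, -0.3, -0.4]
opening: 0.824
grasp_force: 0.0
clock: 29.87
eef_pos: [646.8, -270.9, 88.9]
tcp_rot: [-3.142, 0.001, -0.186]
contact_force: [0.9, 0.3, -0.6]
opening: 1.0
grasp_force: 0.0
clock: 30.28
eef_pos: [648.3, -271.5, 160.8]
tcp_rot: [3.141, -0.004, -0.186]
contact_force: [0.2, 0.6, -0.1]
opening: 0.999
grasp_force: 0.0
scene green [(649.0, -272.4, np.float64(40.0), 97.5, 43.5, -10.2, np.int32(724))] yellow []
top green [] yellow []
dx -8.171 dy -0.409 dz 4.624 then rz 0.1574 (-28.3 deg) | tcp [ 646.9 -270.8  157.6] rpy [-3.142  0.    -0.186] q6 1.36 clk 30.4 open 1.00 grip 0 F [-0.6 -0.9  0.1]
```

```bash
python3 - <<'E'
from h import *
f=grab_frame("scene"); W=cloud(f)
m=(W[...,2]>63)&(W[...,2]<80)&(abs(W[...,0]-448)<70)&(abs(W[...,1]+223)<70)
print(m.sum(), cv2.cvtColor(f["pixels"],cv2.COLOR_RGB2HSV)[m][::60].tolist()[:10])
if m.sum()>30:
    y=mask(f,"yellow")&(abs(W[...,0]-448)<70)&(abs(W[...,1]+223)<70);print(y.sum(),np.percentile(W[y][:,2],[5,50,95]) if y.sum() else 0)
    print(cv2.minAreaRect(W[m][:,:2].astype(np.float32)))
cv2.imwrite("pics/s3.png",f["pixels"][:,:,::-1])
E
```

```text
575 [[31, 117, 229], [30, 115, 229], [31, 114, 230], [31, 114, 230], [31, 114, 230], [31, 115, 230], [31, 114, 230], [31, 113, 230], [28, 125, 220], [30, 115, 233]]
37 [65.26629259 68.73597895 71.99327103]
((452.48199462890625, -223.90248107910156), (102.22377014160156, 44.80186462402344), 51.64741897583008)
```

View pics/s3.png

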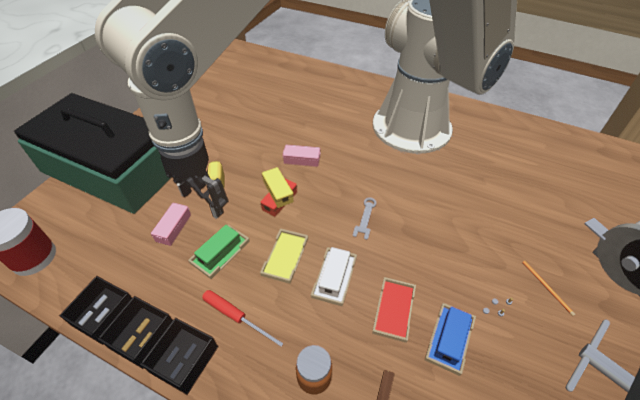

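Green (219,250), white (335,273) and blue (452,335) are in their trays. The yellow case lies crosswise on the red one at (277,186), with its long axis at 51.5°.

```bash
sed -i 's/(s>130)&(v>120)/(s>95)\&(v>120)/' h.py
python3 -c "
from h import *
plan(448.2,-222.7,51.5,42)"
python3 -m inch '[[0,0,0,-0.4,-0.02,0,0],[0,0,0,-0.8,-0.04,0,0],[0,0,0,-0.95,-0.05,0,0],[0,0,0,-0.95,-0.05,0,0],[0,0,0,-0.95,-0.05,0,0],[0,0,0,-0.95,-0.05,0,0],[0,0,0,-0.95,-0.05,0,0],[0,0,0,-0.95,-0.05,0,0]]'
python3 -m inch '[[0,0,0,-0.8,-0.04,0,0],[0,0,0,-0.45,-0.02,0,0],[0,0,-0.02,0,0,0,0],[0,0,0,0,0,0,0],[0,0,0,0,0,0,0]]'
python3 -c "
from h import *
plan(448.2,-222.7,51.5,42)"
```

```text
dx -8.147 dy -0.419 dz 4.590 then rz -0.3454 (62.2 deg) | tcp [ 646.4 -270.7  156.8] rpy [-3.141e+00  1.000e-03 -1.860e-01] q6 1.36 clk 30.4 open 1.00 grip 0 F [ 0.8 -0.8  0.3]
clock: 31.1
eef_pos: [476.6, -229.3, 156.6]
tcp_rot: [-3.141, 0.002, -0.186]
contact_force: [0.3, 0.8, -0.2]
opening: 0.999
grasp_force: 0.0
clock: 31.52
eef_pos: [448.8, -222.9, 157.6]
tcp_rot: [-3.142, 0.0, -0.125]
contact_force: [-0.2, 0.2, 0.2]
opening: 0.999
grasp_force: 0.0
dx -0.024 dy -0.007 dz 4.622 then rz -0.3259 (58.7 deg) | tcp [ 448.8 -222.9  157.6] rpy [-3.142  0.    -0.125] q6 1.23 clk 31.5 open 1.00 grip 0 F [-0.2  0.2  0.2]
```

```bash
python3 -m inch '[[0,0,-0.036,0,0,0,0],[0,0,-0.036,0,0,0,0],[0,0,-0.036,0,0,0,0],[0,0,-0.036,0,0,0,0],[0,0,-0.036,0,0,0,0],[0,0,-0.036,0,0,0,0],[0,0,-0.036,0,0,0,0],[0,0,-0.036,0,0,0,0]]'
python3 -m inch '[[0,0,-0.038,0,0,0,0],[0,0,0,0,0,0.9,0],[0,0,0,0,0,0.9,0],[0,0,0,0,0,0.9,0],[0,0,0,0,0,0.9,0],[0,0,0,0,0,0.6,0],[0,0,0,0,0,0.3,0],[0,0,0,0,0,0.1,0]]'
python3 -c "
from h import *
plan(448.2,-222.7,51.5,42)"
python3 -m inch '[[0,0,0,0,0,0,0.2],[0,0,0,0,0,0,0.35],[0,0,0,0,0,0,0.45],[0,0,0,0,0,0,0.5],[0,0,0,0,0,0,0.55],[0,0,0,0,0,0,0.6],[0,0,0,0,0,0,0.7],[0,0,0,0,0,0,0.8]]' 60
python3 -m inch '[[0,0,0,0,0,-0.2,1],[0,0,0,0,0,-0.5,1],[0,0,0,0,0,-0.8,1],[0,0,0,0,0,-0.8,1],[0,0,0,0,0,-0.8,1],[0,0,0,0,0,-0.4,1],[0,0,0,0,0,0,1]]'
python3 -c "
from h import *
plan(591.4,-127.9,8.5,35)"
```

```text
clock: 32.18
eef_pos: [449.2, -223.0, 157.5]
tcp_rot: [-3.141, 0.0, 0.785]
contact_force: [-0.1, 0.3, 0.1]
opening: 1.0
grasp_force: 0.0
clock: 32.85
eef_pos: [448.3, -222.6, 41.3]
tcp_rot: [-3.139, 0.0, 0.9]
contact_force: [-0.2, 0.4, 0.7]
opening: 1.004
grasp_force: 0.0
dx -0.006 dy -0.000 dz -0.028 then rz 0.0003 (-0.1 deg) | tcp [ 448.3 -222.6   41.3] rpy [-3.139  0.     0.9  ] q6 0.21 clk 32.9 open 1.00 grip 0 F [-0.2  0.4  0.7]
clock: 33.52
eef_pos: [449.5, -223.3, 44.0]
tcp_rot: [3.14, -0.0, 0.901]
contact_force: [-0.6, 0.1, 5.6]
opening: 0.505
grasp_force: 60.7
clock: 34.1
eef_pos: [450.2, -223.6, 132.8]
tcp_rot: [3.137, -0.001, 0.901]
contact_force: [0.5, 0.3, -2.0]
opening: 0.505
grasp_force: 61.4
dx 6.509 dy 2.049 dz 3.913 then rz 0.2395 (-43.1 deg) | tcp [ 450.2 -223.6  132.8] rpy [ 3.137e+00 -1.000e-03  9.010e-01] q6 0.21 clk 34.1 open 0.51 grip 61 F [ 0.5  0.3 -2. ]
```

```bash
python3 -m inch '[[0,0,0,0.3,0.09,0,1],[0,0,0,0.8,0.25,0,1],[0,0,0,0.95,0.3,0,1],[0,0,0,0.95,0.3,0,1],[0,0,0,0.95,0.3,0,1],[0,0,0,0.95,0.3,0,1],[0,0,0,0.95,0.3,0,1],[0,0,0,0.66,0.21,0,1]]'
python3 -m inch '[[0,0,0.02,0,0,0,1],[0,0,0.036,0,0,0,1],[0,0,0.036,0,0,0,1],[0,0,0.036,0,0,0,1],[0,0,0.036,0,0,0,1],[0,0,0.036,0,0,0,1],[0,0,0.0395,0,0,0,1],[0,0,0,0,0,0.5,1]]'
python3 -m inch '[[0,0,0,0,0,0.8,1],[0,0,0,0,0,0.9,1],[0,0,0,0,0,0.9,1],[0,0,0,0,0,0.5,1],[0,0,0,0,0,0.2,1],[0,0,0,0,0,0,1],[0,0,0,0,0,0,1]]'
python3 -c "
from h import *
plan(591.4,-127.9,8.5,12.8)"
```

```text
clock: 34.77
eef_pos: [591.2, -125.2, 128.5]
tcp_rot: [-3.14, 0.0, 0.901]
contact_force: [-0.2, -0.3, -1.5]
opening: 0.502
grasp_force: 61.4
clock: 35.43
eef_pos: [591.0, -126.8, 117.7]
tcp_rot: [3.141, -0.001, 0.143]
contact_force: [1.1, 1.1, -1.4]
opening: 0.501
grasp_force: 61.5
clock: 36.02
eef_pos: [590.2, -127.1, 35.2]
tcp_rot: [-3.142, 0.0, 0.15]
contact_force: [-0.1, -0.3, -0.9]
opening: 0.507
grasp_force: 61.4
dx 0.043 dy 0.038 dz 0.896 then rz 0.0004 (-0.1 deg) | tcp [ 590.2 -127.1   35.2] rpy [-3.142  0.     0.15 ] q6 1.21 clk 36.0 open 0.51 grip 61 F [-0.1 -0.3 -0.9]
```

```bash
python3 -m inch '[[0,0,0,0.04,0.04,0.4,1],[0,0,0,0,0,0.3,1],[0,0,0,0,0,0.15,1],[0,0,0,0,0,0.05,1],[0,0,0,0,0,0,1],[0,0,0,0,0,0,0.4],[0,0,0,0,0,0,0.3],[0,0,0,0,0,0,0]]'
python3 -m inch '[[0,0,0,0,0,0,0],[0,0,0,0,0,0,0],[0,0,0,0,0,0,0],[0,0,0,0,0,0,0],[0,0,0,0,0,-0.3,0],[0,0,0,0,0,-0.9,0],[0,0,0,0,0,-0.9,0],[0,0,0,0,0,-0.9,0]]'
python3 -m inch '[[0,0,0,0,0,-0.7,0],[0,0,0,0,0,-0.4,0],[0,0,0,0,0,0,0],[0,0,0,0,0,0,0]]'
python3 - <<'E'
from h import *
full=(0,400,0,640)
for n in("scene","top"):
    f=grab_frame(n); print(n,"yel",rects(f,"yellow",32,60,100,full),"red",rects(f,"red",26,50,100,full))
plan(449.8,-221.8,-7,6.5)
E
```

```text
clock: 36.68
eef_pos: [591.6, -128.1, 13.3]
tcp_rot: [3.141, -0.001, 0.148]
contact_force: [0.4, 0.9, 0.1]
opening: 0.823
grasp_force: 0.0
clock: 37.35
eef_pos: [590.9, -128.0, 88.9]
tcp_rot: [-3.141, 0.001, 0.148]
contact_force: [0.6, -0.2, -0.0]
opening: 1.0
grasp_force: 0.0
clock: 37.68
eef_pos: [591.2, -128.0, 115.5]
tcp_rot: [3.141, -0.001, 0.148]
contact_force: [-0.0, 0.2, -0.1]
opening: 1.0
grasp_force: 0.0
scene yel [(592.3, -130.3, np.float64(39.5), 99.5, 43.3, 9.4, np.int32(714))] red [(889.5, -632.9, np.float64(38.0), 53.0, 9.2, -53.1, np.int32(159))]
top yel [] red [(461.5, -239.3, np.float64(36.1), 68.9, 15.9, -1.1, np.int32(128))]
dx -6.115 dy 2.885 dz 4.307 then rz 0.0862 (-15.5 deg) | tcp [ 590.3 -127.9  114.2] rpy [-3.141e+00  2.000e-03  1.480e-01] q6 1.21 clk 37.8 open 1.00 grip 0 F [ 0.6 -1.1  0.8]
```

```bash
python3 -m inch '[[0,0,0,-0.4,0.19,0,0],[0,0,0,-0.8,0.38,0,0],[0,0,0,-0.9,0.42,0,0],[0,0,0,-0.9,0.42,0,0],[0,0,0,-0.9,0.42,0,0],[0,0,0,-0.9,0.42,0,0],[0,0,0,-0.8,0.4,0,0],[0,0,0,-0.51,0.23,0,0]]'
python3 -m inch '[[0,0,0.036,0,0,-0.4,0],[0,0,0.03,0,0,-0.5,0],[0,0,0.02,0,0,0,0],[0,0,0,0,0,0,0],[0,0,0,0,0,0,0]]'
python3 - <<'E'
from h import *
f=grab_frame("wrist"); full=(0,400,0,640)
print(rects(f,"red",25,60,300,full)); cv2.imwrite("pics/w2.png",f["pixels"][:,:,::-1])
f=grab_frame("scene");print(rects(f,"red",25,50,100,full))
plan(449.8,-221.8,-7,6.5)
E
```

```text
clock: 38.45
eef_pos: [447.6, -222.4, 114.3]
tcp_rot: [-3.14, 0.002, 0.148]
contact_force: [0.2, 0.6, -0.5]
opening: 1.003
grasp_force: 0.0
clock: 38.87
eef_pos: [450.2, -221.8, 137.3]
tcp_rot: [-3.141, 0.001, -0.12]
contact_force: [0.1, -0.2, -0.3]
opening: 0.998
grasp_force: 0.0
[(448.7, -221.5, np.float64(37.6), 100.2, 43.7, -6.5, np.int32(6722))]
[(452.4, -222.0, np.float64(34.9), 101.7, 45.5, -6.0, np.int32(564)), (884.0, -629.9, np.float64(37.7), 63.1, 12.8, -44.1, np.int32(223))]
dx -0.017 dy 0.010 dz 5.226 then rz 0.0008 (-0.2 deg) | tcp [ 450.2 -221.6  137.2] rpy [-3.141e+00  1.000e-03 -1.200e-01] q6 1.23 clk 39.0 open 1.00 grip 0 F [-0.1  0.2 -0.3]
```

View pics/w2.png

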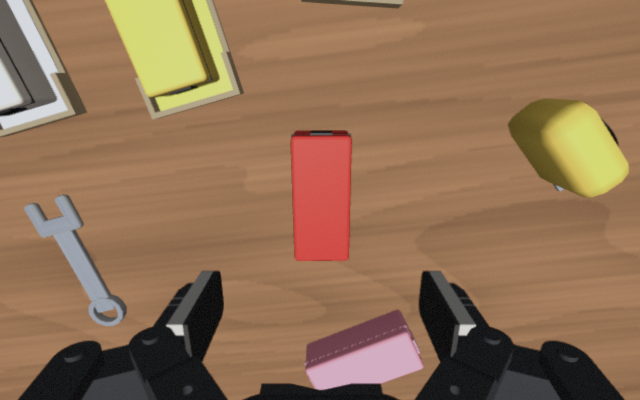

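The red case is alone on the bench and aligned between the fingers (wrist view, rows 130–260). I'll descend and grasp it.

```bash
python3 -m inch '[[0,0,0,-0.03,0,0.6,0],[0,0,0,0,0,0.9,0],[0,0,0,0,0,0.9,0],[0,0,0,0,0,0.9,0],[0,0,0,0,0,0.9,0],[0,0,0,0,0,0.6,0],[0,0,0,0,0,0.3,0],[0,0,0,0,0,0.1,0]]'
python3 -m inch '[[0,0,0,0,0,0,0.2],[0,0,0,0,0,0,0.35],[0,0,0,0,0,0,0.45],[0,0,0,0,0,0,0.5],[0,0,0,0,0,0,0.55],[0,0,0,0,0,0,0.6],[0,0,0,0,0,0,0.7],[0,0,0,0,0,0,0.8]]' 60
python3 -m inch '[[0,0,0,0,0,-0.2,1],[0,0,0,0,0,-0.5,1],[0,0,0,0,0,-0.9,1],[0,0,0,0,0,-0.9,1],[0,0,0,0,0,-0.9,1],[0,0,0,0,0,-0.9,1],[0,0,0,0,0,-0.4,1],[0,0,0,0,0,0,1]]'
python3 -c "
from h import *
plan(609,143.5,9,35)"
```

```text
clock: 39.63
eef_pos: [449.0, -221.2, 6.3]
tcp_rot: [-3.141, 0.003, -0.121]
contact_force: [-0.4, -0.8, -0.0]
opening: 0.999
grasp_force: 0.0
clock: 40.3
eef_pos: [450.7, -222.1, 9.0]
tcp_rot: [3.141, -0.002, -0.121]
contact_force: [-1.5, 1.2, 6.0]
opening: 0.505
grasp_force: 60.6
clock: 40.97
eef_pos: [451.4, -222.4, 127.9]
tcp_rot: [3.14, -0.005, -0.122]
contact_force: [0.9, -1.2, -1.1]
opening: 0.504
grasp_force: 61.3
dx 4.480 dy -15.295 dz 3.715 then rz -0.0887 (16.0 deg) | tcp [ 451.4 -222.4  127.9] rpy [ 3.14  -0.005 -0.122] q6 1.23 clk 41.0 open 0.50 grip 61 F [ 0.9 -1.2 -1.1]
```

```bash
python3 -m inch '[[0,0,0,0.09,-0.3,0,1],[0,0,0,0.18,-0.6,0,1],[0,0,0,0.264,-0.9,0,1],[0,0,0,0.264,-0.9,0,1],[0,0,0,0.264,-0.9,0,1],[0,0,0,0.264,-0.9,0,1],[0,0,0,0.264,-0.9,0,1],[0,0,0,0.264,-0.9,0,1]]'
python3 -m inch '[[0,0,0,0.264,-0.9,0,1],[0,0,0,0.264,-0.9,0,1],[0,0,0,0.264,-0.9,0,1],[0,0,0,0.264,-0.9,0,1],[0,0,0,0.264,-0.9,0,1],[0,0,0,0.264,-0.9,0,1],[0,0,0,0.264,-0.9,0,1],[0,0,0,0.264,-0.9,0,1]]'
python3 -m inch '[[0,0,0,0.264,-0.9,0,1],[0,0,0,0.17,-0.6,0,1],[0,0,0,0.08,-0.28,0,1],[0,0,-0.025,0,0,0,1],[0,0,-0.037,0,0,0,1],[0,0,-0.0267,0,0,0,1],[0,0,0,0,0,0,1]]'
python3 -c "
from h import *
plan(609,143.5,9,35)"
```

```text
clock: 41.63
eef_pos: [514.3, -69.2, 123.4]
tcp_rot: [-3.141, 0.003, -0.122]
contact_force: [0.5, 0.1, -1.7]
opening: 0.5
grasp_force: 61.3
clock: 42.3
eef_pos: [588.4, 102.8, 123.0]
tcp_rot: [3.141, 0.003, -0.122]
contact_force: [0.4, -0.3, -1.7]
opening: 0.5
grasp_force: 61.3
clock: 42.88
eef_pos: [606.7, 143.3, 124.3]
tcp_rot: [3.141, 0.002, 0.161]
contact_force: [-0.2, -0.8, -1.6]
opening: 0.503
grasp_force: 61.1
dx 0.094 dy 0.009 dz 3.571 then rz 0.0011 (-0.2 deg) | tcp [606.7 143.3 124.3] rpy [3.141e+00 2.000e-03 1.610e-01] q6 1.64 clk 42.9 open 0.50 grip 61 F [-0.2 -0.8 -1.6]
```

```bash
python3 -m inch '[[0,0,0,0.09,0,0.5,1],[0,0,0,0,0,0.9,1],[0,0,0,0,0,0.9,1],[0,0,0,0,0,0.8,1],[0,0,0,0,0,0.5,1],[0,0,0,0,0,0.3,1],[0,0,0,0,0,0.2,1],[0,0,0,0,0,0.1,1]]'
python3 -m inch '[[0,0,0,0,0,0.1,1],[0,0,0,0,0,0.1,1],[0,0,0,0,0,0,1],[0,0,0,0,0,0,1]]'
python3 -c "
from h import *
plan(609,143.5,9,13)"
python3 -m inch '[[0,0,0,0,0,0,0.4],[0,0,0,0,0,0,0.3],[0,0,0,0,0,0,0],[0,0,0,0,0,0,0],[0,0,0,0,0,0,0],[0,0,0,0,0,0,0],[0,0,0,0,0,-0.3,0],[0,0,0,0,0,-0.9,0]]'
python3 -m inch '[[0,0,0,0,0,-0.9,0],[0,0,0,0,0,-0.9,0],[0,0,0,0,0,-0.9,0],[0,0,0,0,0,-0.9,0],[0,0,0,0,0,-0.6,0],[0,0,0,0,0,0,0],[0,0,0,0,0,0,0]]'
python3 - <<'E'
from h import *
full=(0,400,0,640)
f=grab_frame("scene"); print({c:rects(f,c,32,60,100,full) for c in "red yellow green blue white".split()})
cv2.imwrite("pics/end.png",cv2.resize(f["pixels"][130:390,150:520,::-1],None,fx=2,fy=2))
print(r.sense()["clock"])
E
```

```text
clock: 43.55
eef_pos: [609.7, 144.1, 19.7]
tcp_rot: [3.142, 0.0, 0.156]
contact_force: [0.2, 0.2, -0.9]
opening: 0.501
grasp_force: 61.1
clock: 43.88
eef_pos: [610.1, 144.3, 15.8]
tcp_rot: [-3.142, -0.001, 0.157]
contact_force: [-0.0, 0.0, -1.3]
opening: 0.507
grasp_force: 61.1
dx -0.047 dy 0.025 dz 0.111 then rz -0.0001 (0.0 deg) | tcp [610.1 144.3  15.8] rpy [-3.142e+00 -1.000e-03  1.570e-01] q6 1.64 clk 43.9 open 0.51 grip 61 F [-0.   0.  -1.3]
clock: 44.55
eef_pos: [607.5, 143.7, 43.2]
tcp_rot: [3.141, 0.005, 0.157]
contact_force: [0.4, -0.5, 0.3]
opening: 1.006
grasp_force: 0.0
clock: 45.13
eef_pos: [610.3, 144.3, 151.4]
tcp_rot: [-3.141, -0.002, 0.157]
contact_force: [0.2, -0.2, -0.8]
opening: 0.993
grasp_force: 0.0
{'red': [(891.4, -634.5, np.float64(47.3), 51.9, 8.7, -56.4, np.int32(122)), (611.2, 141.1, np.float64(39.2), 100.9, 44.5, 10.1, np.int32(1016))], 'yellow': [(592.5, -130.2, np.float64(39.4), 98.6, 43.1, 8.6, np.int32(712))], 'green': [(649.0, -271.9, np.float64(40.1), 98.4, 41.6, -11.0, np.int32(717))], 'blue': [(622.4, 263.0, np.float64(39.1), 101.0, 45.3, -0.8, np.int32(1152))], 'white': [(592.1, -5.5, np.float64(39.6), 100.2, 42.1, 8.3, np.int32(790))]}
45.1833
```

View pics/end.png

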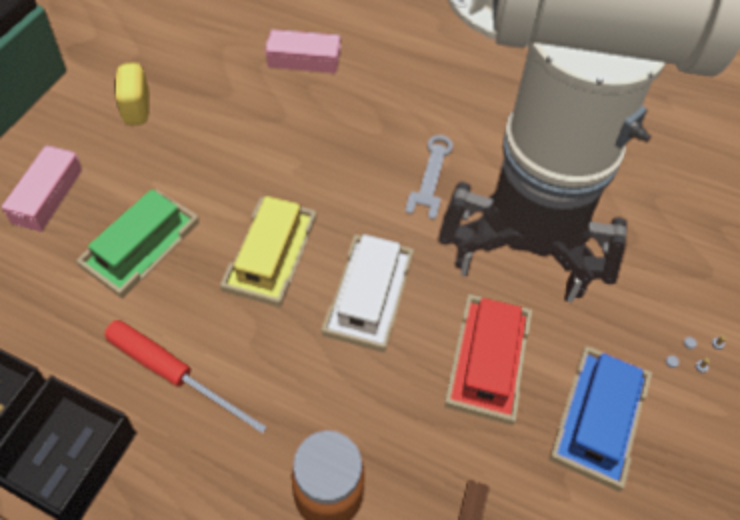

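All five cases lie flat in their matching trays: green (138,235), yellow (268,243), white (368,285), red (493,352), blue (607,410). Every case top is at about 39–40 mm, and the gripper is clear.

```bash
python3 -c "
from rig import r
print(r.sign_off())"
```

```text
the job is handed in; nothing more can be done
None
```

All five cases lie flat in their matching trays and the job was handed in at about 45 s; the first two grasps of the blue case closed too high (up to 57 N at the wrist) but did not visibly move it.

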